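Seat a test pin, then start a star knob cleanly and clamp it

TASK

Clamp the test pin in the V-block fixture. First push the pin along the V-block until it is fully home against the end stop; then take the star knob, which sits on its stud without having caught the thread, and pressing only lightly turn it backwards (anticlockwise seen from above) until it drops with a click into the start of the thread, then turn it clockwise until it has drawn the clamp bar well down, and let go. Never lean hard on the knob nor wrench it against the thread or a stop, and leave the things lying around where they are.

Things in the scene. Friction and masses are not known exactly. Their poses are not given: they have to be found in the camera images.
- star_knob: Black star knob, 38 mm high, sitting bore down on the stud, its pins on top of the thread's ridges; 0.12 kg. Origin: centre of its underside, at first 69 mm above the bench; z up along its axis. Round skirt of 41 mm diameter; from 12 to 38 mm height eight lobes (6 mm radius, centres at 21 mm radius, on its x axis and every 45 degrees).
- knob_grip (a point): Point on the knob's axis, 29 mm above its underside, a good height to grip it. It is 54 mm across two lobes, 51 mm across two pairs of lobes: flat fingers closing along a line 22.5 degrees (or 67.5 ...) off the knob's x axis lie on two lobes each and lock on best.
- knob_pins (a point): Point on the knob's axis, 3 mm above its underside, level with three steel pins (4 mm diameter) that stick inward from the wall of its blind bore, on its x axis and every 120 degrees. The bore is 33 mm wide and 26 mm deep; the pins leave a 24 mm opening.
- fixture: Clamping fixture fixed to the bench: dark steel base plate 74 x 166 x 12 mm, V-block with a steel test pin (16 mm) lying in it, a flat steel clamp bar above and an upright steel stud. Origin: on the stud's axis at bench height; y points from the stud along the bar to the V-block.
- pin_end (a point): Centre of the free end face of the test pin: a loose ground steel pin, 16 mm in diameter, 70 mm long, 0.11 kg, lying in the V-block with its axis along the fixture's y at 41 mm height. This end points to the fixture's +y and stands out of the V-block (which ends at y = 92 mm); at first it is 10 to 23 mm short of home.
- pin_home (a point): Where the centre of the pin's free end lies when the pin is home against the end stop: y = 96 mm, z = 41 mm in the fixture's frame. Beside it the base plate (12 mm high) reaches to y = 109 mm; the clamp bar above ends at y = 78 mm.
- stud_tip (a point): Centre of the top of the stud, 82 mm above the bench, hidden in the knob's bore. The stud's core is 23 mm in diameter; below it carries the thread. In torsion it gives by 1 rad for 4 N m.
- stud_thread (a point): Point on the stud's axis, 67 mm above the bench, at the thread: three equal ridges (31 mm outer diameter) a third of a turn apart, at an unknown angle, with flat tops 70 mm above the bench. Each runs 90 degrees clockwise (seen from above) and ends in a blunt tooth, which blocks clockwise turning of pins lying on the ridge; then comes a gap of 30 degrees (7 mm) before the next ridge.
- bar_top (a point): Point on the stud's axis level with the unloaded top of the clamp bar, 61 mm above the bench. Turned anticlockwise by 10 to 90 degrees under 3 to 5 N, the pins slide along the ridges and drop 8 mm into the gaps: the knob's underside then lies on the bar and teeth stop it turning further. Turned clockwise from there, the pins run under the ridges, which fall 3.9 mm and draw the knob down.
- clamp_bar (a joint): How far the sprung clamp bar (44 mm wide) is pressed down, in m, noisy by 0.3 mm: 0 up, 0.0036 at its stop. 5 N starts to move it, 9 N at 0.0025; a hand leaning on the knob moves it too, but it springs back if the thread does not hold it. The thread draws it to about 0.0025, 65 to 80 degrees clockwise from the click, then runs level to a stop at 95 degrees; it stays when let go.
- loupe: Bystander: black loupe, 34 mm wide, 36 mm high, standing to the right of the fixture; origin at the centre of its underside.
- bushing: Bystander: small steel bushing with a collar, 21 mm wide, 24 mm high; origin at the centre of its underside.
- marker: Bystander: board marker, 18 x 133 x 20 mm, lying to the left of the fixture along its own y axis; origin at the centre of its underside.

How it is judged:
On the way, in this order (a step that is already met when the one before it is completed fails the run):
1. the test pin lies in the V-block, home against the stop (within 2.5 mm) (y of pin_end in the frame of fixture between 0.092 and 0.0985 m and distance between pin_end and pin_home below 0.005 m), for 0.1 s.
2. the knob sits level on the stud and has dropped into the start of the thread: its underside is within 1.5 mm of the unloaded bar's top (z of star_knob in the frame of fixture below 0.0625 m and horizontal distance between star_knob and stud_tip below 0.003 m and angle between star_knob's own z axis and vertical below 0.1 rad), for 0.1 s.
At the end, for the whole second after the job is handed in: The test pin lies home against its stop (within 2.5 mm); the released knob is at rest, level (0.08 rad) and centred on the stud (3 mm), and holds the clamp bar pressed down by more than 1.4 mm (all of step 1 and value of joint clamp_bar above 0.0014 m and horizontal distance between star_knob and stud_tip below 0.003 m and angle between star_knob's own z axis and vertical below 0.08 rad and z of star_knob in the frame of fixture below 0.0605 m and linear speed of star_knob below 0.01 m/s); the robot touches nothing.
It fails at once if the knob is pressed, jammed or wrenched on the fixture with more than 60 N (some 0.8 N m of turning against a stop) (contact force between star_knob and fixture above 60 N).
It fails at once if a bystander is moved by more than 20 mm (distance of any of loupe, bushing, marker from where it was at the start of the episode above 0.02 m).
It also fails if it takes over 67 s, if anything falls off the work surface, if the arm or the gripper's body presses on something with over 40 N, if the wrist force passes 120 N, or if a joint passes its speed limit or range.

ROBOT

A 6-joint arm with a two-finger parallel gripper is mounted at the origin on a cart in front of the work surface, level with it; the furniture and walls round the work are solid. World frame = base frame: x ahead of the robot, y to its left, z up, the work surface at z = 0. Lengths are in m, angles in rad, forces in N, time in s.
With the tool pointing down it reaches from about 0.375 to 0.975 m from the base axis. Payload 3.8 kg.
Tool frame: the origin (TCP) lies midway between the tips of the shut fingers; the grasp point (between the pads) lies 19 mm behind it; z points along the fingers, y is the line along which they close (so a half turn about z gives the same grasp; the last joint's range is limited). The gripper opens to 85 mm and grips with 20 to 120 N. Pads are 22 mm wide; open, the fingers measure 114 mm over their backs; the gripper's body (76 mm by 85 mm) begins 54 mm behind the grasp point. The pads swing forward as they close: fully open they stand 13 mm farther back than shut.
Start: joints at [1.072, 0.264, 1.604, -0, 1.274, -0.037], TCP at [0.301, 0.604, 0.231] pointing down, gripper open.
Joint ranges: [-2.63, 2.63], [-0.94, 2.18], [0.31, 2.57], [-1.31, 4.45], [0, 2.66], [-2.55, 2.55]. Speed limits (rad/s): [2.57, 2.57, 3.14, 3.14, 3.14, 3.14].

INTERFACE

Orientations are given as a rotation vector (axis times angle).
In Python, from workcell import status, read_camera, workorder, masks_of gives the robot as it stands.
- The arm moves only by the tool drive_tool, never from a script. Its argument "rows" is a list of rows, each a list of 7 numbers: the turn, a rotation vector about the tool's x, y, z in degrees, then the shift along the tool's x, y, z in m, then the opening, from 0 (shut) to 1 (fully open). In form: [[ax, ay, az, tx, ty, tz, claw], ...]. A call has 1 to 8 rows; each row shifts and turns the commanded pose from where the row before left it, along the tool's axes as they then stand; what a row does not reach is not made up. A row lasts 1/12 s, in which the tool goes at most 41.7 mm and 7.16 degrees, less where a joint would pass 70% of its speed; a pose out of reach is approached as far as the arm can. A call is refused whole if a number of a shift passes 0.0417 or a number of a turn 7.16, either way. A call with a gripper value outside its range is refused whole. The fingers move at their own pace and stop on an object; "force" is the grip in N (left out, the last holds). Time passes only in rows, so rows that do not move let the fingers close. It gives the time, the measured TCP pose, the force, the opening and the grip force at its end, in the units of the state.
- status.read_state(): the state, without advancing time (a new reading comes with each control period).
- read_camera(name): name is "scene" or "top" or "wrist"; returns a dict with "color" (480x640x3 uint8, red, green, blue), "intrinsics" (3x3 intrinsics, pixels), "world_from_camera" (4x4, takes a point from camera to world coordinates); the wrist camera has in their place "mount" (4x4, takes a point from camera to tool coordinates, whose origin is the TCP and whose axes are the flange's). Camera axes: x right, y up, looking along -z (the intrinsics and any distortion apply to the point x, -y, -z); pixel columns grow to the right and rows downward; lengths in m; the calibration is good to about 2 mm. The wrist camera is an equidistant fisheye: a pixel r from the principal point sees the ray r / f radians off the axis. A picture is of the moment at which its call begins: read the wrist's pose just before it. There is no depth.
- workorder.finish_job(): hands the job in; it is judged then, once.
Trained networks look in a picture, given as the dict that the camera call returned (one of the last four; its "shot" number tells which), for a name from the list of things; names that differ only in an ending like _2 or _b are one class to them, and where a whole thing is asked for, a point or a joint stands for the part that bears it (a point fixed in the world has none). Each returns a list of dicts, best first, with "score" (0 to 1); they miss things now and then, are a little off and sometimes report something else, mostly with a low value. They report only what shows in the picture. A call takes as long as a camera call.
- masks_of(picture, name): "mask" (480x640 bool, what is visible of it) and "bbox" ([left, top, right, bottom] in pixels, round what is visible of it).
The state is a dict: "time": time; "q": joint angles; "joint_vel": joint speeds; "joint_torque": joint torques, N m; "tool_pos": TCP position; "tcp_rot": TCP orientation; "wrist_force": force on the tool from outside, world axes, zero at the start; "torque": the same for the moment, N m; "width": opening from 0.0 (shut) to 1.0 (fully open); "grip_force": force on a finger pad.
Only numpy, scipy, OpenCV 4.12 (cv2) and the standard library are available. Lean on these libraries where they do the work, as an engineer would, in place of code of your own. Each camera call takes 0.05 s, during which the arm holds its last target. There are 200 camera calls.

## Working session

There is one attempt and no reset: what is moved stays moved. The work goes in short steps, Python scripts to look and compute and a tool call to move; the robot and the scene stay as the last step left them, time stands still between calls to the robot, and variables do not carry over. Pictures are saved under pics/ and viewed, at most 10 in all, crops included, and the job is handed in when it is done.

Besides the shell and the picture viewer there is one more tool, called as name(argument=value, ...) on one line, values as JSON. drive_tool: Moves the arm, as the interface text tells. Its arguments: {"type":"object","properties":{"rows":{"type":"array"},"force":{"type":"number"}},"required":["rows"]}

```bash
mkdir -p pics; ls; cat > h.py <<'E'
import numpy as np, cv2
from scipy.spatial.transform import Rotation as R
from workcell import status, read_camera, workorder, masks_of
def pix2ray(p,uv):
    K=p["intrinsics"];T=p["world_from_camera"]
    d=np.array([(uv[0]-K[0,2])/K[0,0],-(uv[1]-K[1,2])/K[1,1],-1.])
    return T[:3,3],T[:3,:3]@d
def at_z(p,uv,z):
    o,d=pix2ray(p,uv);return o+d*(z-o[2])/d[2]
def proj(p,X):
    K=p["intrinsics"];T=np.linalg.inv(p["world_from_camera"])
    c=T[:3,:3]@np.array(X)+T[:3,3]
    return np.array([K[0,2]+K[0,0]*c[0]/-c[2],K[1,2]+K[1,1]*-c[1]/-c[2]])
def save(img,n): cv2.imwrite('pics/'+n+'.png',img[...,::-1])
E
python3 - <<'E'
from h import *
t=read_camera("top");s=read_camera("scene")
save(np.hstack([t["color"]]),'top');save(s["color"],'scene')
for p in (t,s):
    print(p["world_from_camera"].round(3).tolist(),p["intrinsics"].round(1).tolist(),[k for k in p])
    for n in ["star_knob","fixture","pin_end","clamp_bar","loupe","bushing","marker"]:
        r=masks_of(p,n)[:2]
        for m in r:
            ys,xs=np.nonzero(m["mask"]);c=(xs.mean(),ys.mean())
            print(n,round(m["score"],2),m["bbox"],np.round(c,1),at_z(p,c,.1 if n=="star_knob" else .04 if n!='marker' else .01).round(3))
print(status.read_state())
E
```

```text
pics
[[0.029, 0.987, -0.159, 0.272], [-0.999, 0.026, -0.018, 0.053], [-0.014, 0.16, 0.987, 1.357], [0.0, 0.0, 0.0, 1.0]] [[585.8, 0.0, 308.6], [0.0, 585.8, 234.1], [0.0, 0.0, 1.0]] ['color', 'intrinsics', 'world_from_camera', 'shot']
star_knob 0.7 [348.8, 231.1, 369.4, 255.7] [360.2 244.4] [ 0.456 -0.036  0.1  ]
fixture 0.88 [307.9, 222.7, 384.0, 276.7] [345.5 248.5] [ 0.454 -0.007  0.04 ]
pin_end 0.54 [311.6, 229.2, 327.2, 239.8] [318.5 235.7] [0.482 0.055 0.04 ]
clamp_bar 0.76 [322.9, 224.4, 378.8, 262.5] [347.4 245. ] [ 0.462 -0.011  0.04 ]
loupe 0.68 [442.4, 212.8, 452.8, 230.4] [446.8 220.1] [ 0.526 -0.237  0.04 ]
bushing 0.46 [438.0, 265.2, 448.0, 277.9] [443.5 273.8] [ 0.403 -0.228  0.04 ]
marker 0.65 [153.5, 241.5, 215.1, 255.5] [181.5 246.8] [0.452 0.373 0.01 ]
[[0.784, 0.373, -0.497, -0.07], [-0.621, 0.483, -0.618, -0.577], [0.01, 0.793, 0.61, 0.731], [0.0, 0.0, 0.0, 1.0]] [[517.9, 0.0, 317.4], [0.0, 517.9, 241.9], [0.0, 0.0, 1.0]] ['color', 'intrinsics', 'world_from_camera', 'shot']
star_knob 0.77 [340.9, 252.3, 370.0, 280.9] [353.4 266.8] [ 0.45  -0.039  0.1  ]
fixture 0.
[... 353 characters left out ...]
74.6] [ 0.388 -0.248  0.04 ]
{'time': 0.8, 'q': array([ 1.07212120e+00,  2.63826260e-01,  1.60396322e+00, -2.37902525e-05,
        1.27370329e+00, -3.68858885e-02]), 'joint_vel': array([ 0.00152854,  0.00133113,  0.00197441,  0.00079225, -0.00025962,
        0.00140942]), 'joint_torque': array([-3.90863233e-04, -5.14974511e+01, -3.67696488e+01, -8.29004193e-05,
        5.29945883e-04,  7.44706483e-06]), 'tool_pos': array([0.30075351, 0.60431033, 0.23134936]), 'tcp_rot': array([7.18927033e-01, 3.05817665e+00, 1.41850249e-04]), 'wrist_force': array([-0.03615763, -0.04987466,  0.43733683]), 'torque': array([ 0.01673071, -0.01966803,  0.02312193]), 'grip_force': 0.0, 'width': 1.0024866045124174}
```

```bash
python3 - <<'E'
from h import *
t=cv2.imread('pics/top.png');s=cv2.imread('pics/scene.png')
a=cv2.resize(t[205:290,295:395],None,fx=4,fy=4,interpolation=cv2.INTER_CUBIC)
b=cv2.resize(s[240:335,300:400],None,fx=4,fy=4,interpolation=cv2.INTER_CUBIC)
h=380;a=cv2.copyMakeBorder(a,0,h-a.shape[0],0,0,0)
cv2.imwrite('pics/c1.png',np.hstack([a,b]))
E
```

```text
(no output)
```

View pics/c1.png

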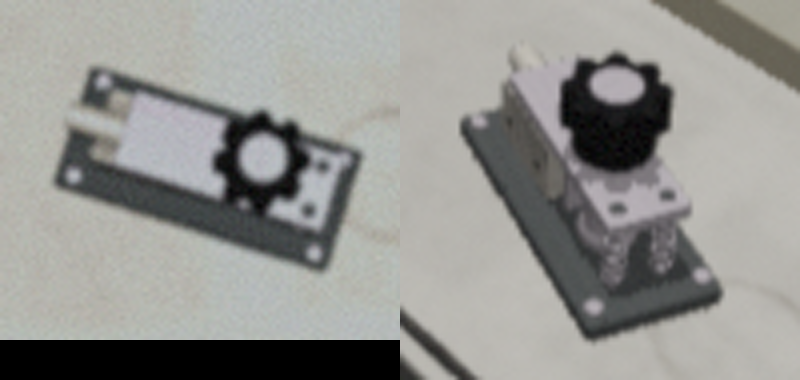

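View pics/scene.png

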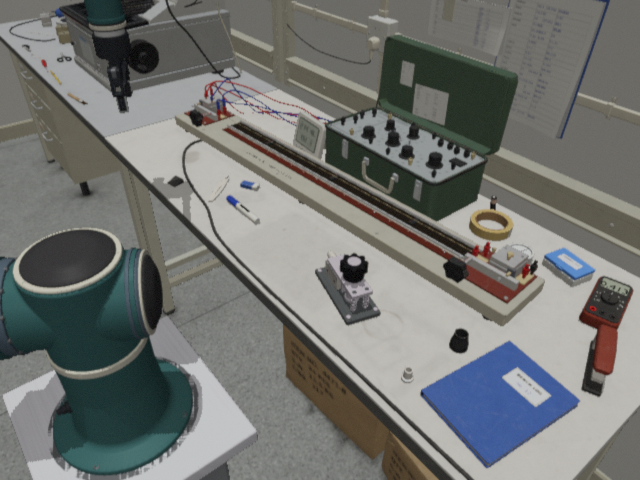

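```bash
python3 - <<'E'
from h import *
t=read_camera("top");s=read_camera("scene")
C=[at_z(t,(295+u/4,205+v/4),.012)[:2] for u,v in [(92,66),(57,186),(325,268),(360,150)]]
C2=[at_z(s,(300+(u-400)/4,240+v/4),.012)[:2] for u,v in [(462,122),(588,338),(722,293)]]
print(np.round(C,3),np.round(C2,3))
C=np.array(C);yv=(C[0]+C[1]-C[2]-C[3])/2;L=np.linalg.norm(yv);yv/=L;print("len",L,np.linalg.norm(C[0]-C[1]),"ydir",yv,np.degrees(np.arctan2(-yv[0],yv[1])))
print("origin",C.mean(0)-yv*.026)
print("knobtop",at_z(t,(361,244.5),.107),at_z(s,(354.2,261),.107))
print("pin_end",at_z(t,(295+67/4,205+116/4),.041),at_z(s,(300+115/4,240+52/4),.041))
st=status.read_state();print(R.from_rotvec(st["tcp_rot"]).as_matrix().round(3))
w=read_camera("wrist");print(w["mount"].round(3).tolist(),w["intrinsics"].tolist())
E
```

```text
[[ 0.52   0.057]
 [ 0.449  0.075]
 [ 0.405 -0.08 ]
 [ 0.474 -0.099]] [[ 0.451  0.076]
 [ 0.401 -0.083]
 [ 0.472 -0.1  ]]
len 0.16204068534712116 0.07343958569536972 ydir [0.27340797 0.96189817] -15.867161822971234
origin [ 0.4549688  -0.03681875]
knobtop [ 0.45445038 -0.03716514  0.107     ] [ 0.45696552 -0.0330463   0.107     ]
pin_end [0.48516553 0.07031204 0.041     ] [0.48751398 0.07759394 0.041     ]
[[-0.895  0.446  0.   ]
 [ 0.446  0.895  0.   ]
 [-0.     0.    -1.   ]]
[[0.001, 0.947, 0.321, 0.084], [1.0, -0.0, -0.001, 0.0], [-0.001, 0.321, -0.947, -0.142], [0.0, 0.0, 0.0, 1.0]] [[371.64829954431775, 0.0, 313.3775965755574], [0.0, 371.64829954431775, 236.93498692490496], [0.0, 0.0, 1.0]]
```

drive_tool(rows=[[0,0,0,-0.028,-0.025,0.002,0],[0,0,0,-0.028,-0.025,0.002,0],[0,0,0,-0.028,-0.025,0.002,0],[0,0,0,-0.028,-0.025,0.002,0],[0,0,0,-0.028,-0.025,0.002,0],[0,0,0,-0.028,-0.025,0.002,0],[0,0,0,-0.028,-0.025,0.002,0],[0,0,0,-0.028,-0.025,0.002,0]])

```text
time: 1.62
tool_pos: [0.4125, 0.3238, 0.2155]
tcp_rot: [0.718, 3.058, 0.001]
wrist_force: [-0.4, 0.8, -0.6]
width: 0.002
grip_force: 0.0
```

drive_tool(rows=[[0,0,0,-0.028,-0.025,0.002,0],[0,0,0,-0.028,-0.025,0.002,0],[0,0,0,-0.028,-0.025,0.002,0],[0,0,0,-0.028,-0.025,0.002,0],[0,0,0,-0.028,-0.025,0.002,0],[0,0,0,-0.028,-0.025,0.002,0],[0,0,7,0,0,0,0],[0,0,7,0,0,0,0]])

```text
time: 2.28
tool_pos: [0.4965, 0.1139, 0.2033]
tcp_rot: [1.101, 2.942, -0.0]
wrist_force: [0.6, -0.3, 0.3]
width: -0.0
grip_force: 0.0
```

drive_tool(rows=[[0,0,7,0,0,0,0],[0,0,7,0,0,0,0],[0,0,7,0,0,0,0],[0,0,7,0,0,0,0],[0,0,7,0,0,0,0],[0,0,7,0,0,0,0],[0,0,7,0,0,0,0],[0,0,7,0,0,0,0]])

```text
time: 2.95
tool_pos: [0.4958, 0.1163, 0.2035]
tcp_rot: [2.349, 2.086, 0.0]
wrist_force: [0.1, 0.8, 0.1]
width: -0.002
grip_force: 0.0
```

drive_tool(rows=[[0,0,7,0,0,0,0],[0,0,3,0,0,0,0],[0,0,0,0,0,0,0],[0,0,0,0,0,0,0]])

```text
time: 3.28
tool_pos: [0.4958, 0.1163, 0.2034]
tcp_rot: [2.515, 1.883, 0.0]
wrist_force: [-0.6, -0.6, -0.3]
width: -0.003
grip_force: 0.0
```

```bash
cat >> h.py <<'E'
def wpose():
    st=status.read_state();M=np.eye(4);M[:3,:3]=R.from_rotvec(st["tcp_rot"]).as_matrix();M[:3,3]=st["tool_pos"];return M
def wshot():
    M=wpose();w=read_camera("wrist");w["T"]=M@w["mount"];w["tool"]=M;return w
def w_at_z(w,uv,z):
    K=w["intrinsics"];a=np.array([uv[0]-K[0,2],uv[1]-K[1,2]]);r=np.hypot(*a);th=r/K[0,0]
    d=np.array([a[0]/r*np.sin(th),-a[1]/r*np.sin(th),-np.cos(th)]);d=w["T"][:3,:3]@d;o=w["T"][:3,3]
    return o+d*(z-o[2])/d[2]
def w_proj(w,X):
    K=w["intrinsics"];T=np.linalg.inv(w["T"]);c=T[:3,:3]@np.array(X)+T[:3,3];c=c*[1,-1,-1]
    n=np.hypot(c[0],c[1]);th=np.arctan2(n,c[2]);return K[:2,2]+c[:2]/n*th*K[0,0]
O=np.array([.455,-.037]);A=np.radians(-16.2)
def fx(x,y,z):
    return np.array([O[0]+x*np.cos(A)-y*np.sin(A),O[1]+x*np.sin(A)+y*np.cos(A),z])
E
python3 - <<'E'
from h import *
st=status.read_state();print(st["time"],st["q"].round(3),st["tool_pos"].round(4));print(wpose().round(3))
w=wshot();im=w["color"].copy();save(im,'w1raw')
for n in ["star_knob","pin_end","fixture"]:
    for m in masks_of(w,n)[:2]:print(n,m["score"],m["bbox"])
for x in (-.037,.037):
  for y in (-.057,.109):
    cv2.circle(im,tuple(int(v) for v in w_proj(w,fx(x,y,.012))),3,(255,0,0),1)
cv2.circle(im,tuple(int(v) for v in w_proj(w,fx(0,0,.107))),3,(0,255,0),1)
cv2.circle(im,tuple(int(v) for v in w_proj(w,fx(0,.113,.041))),3,(0,0,255),1)
save(im,'w1')
E
```

```text
3.2833 [ 0.181 -0.032  1.985  0.     1.188  0.467] [0.4958 0.1163 0.2034]
[[ 0.282  0.96   0.     0.496]
 [ 0.96  -0.282  0.     0.116]
 [ 0.     0.    -1.     0.203]
 [ 0.     0.     0.     1.   ]]
star_knob 0.75 [306.8, 387.6, 321.4, 421.7]
star_knob 0.54 [311.9, 258.9, 327.1, 296.5]
pin_end 0.97 [309.2, 257.9, 328.5, 294.8]
fixture 0.66 [280.5, 250.5, 354.1, 330.6]
```

View pics/w1.png

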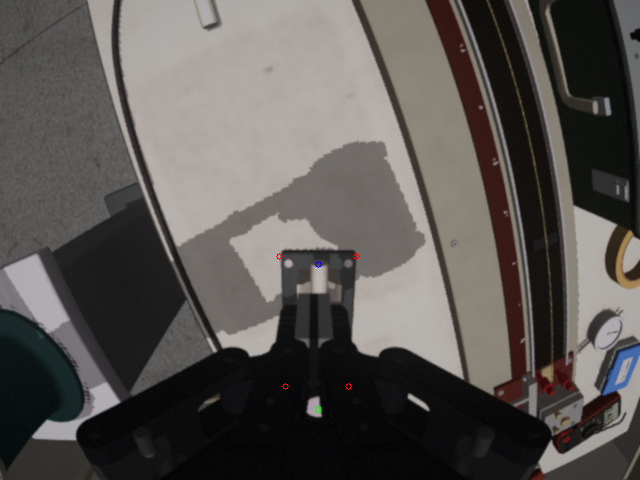

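drive_tool(rows=[[0,0,0,0,0.0036,0.035,0],[0,0,0,0,0,0.035,0],[0,0,0,0,0,0.035,0],[0,0,0,0,0,0.035,0],[0,0,0,-0.005,0,0.03,0],[0,0,0,-0.01,0,0,0],[0,0,0,-0.005,0,0,0],[0,0,0,0,0,0,0]])

```text
time: 4.15
tool_pos: [0.4941, 0.0952, 0.0344]
tcp_rot: [2.517, 1.879, 0.001]
wrist_force: [0.2, 0.4, -0.1]
width: -0.001
grip_force: 0.0
```

drive_tool(rows=[[0,0,0,-0.004,0,0,0],[0,0,0,-0.004,0,0,0],[0,0,0,-0.004,0,0,0],[0,0,0,-0.004,0,0,0],[0,0,0,-0.004,0,0,0],[0,0,0,-0.003,0,0,0],[0,0,0,0,0,0,0]])

```text
time: 4.73
tool_pos: [0.4872, 0.0735, 0.0337]
tcp_rot: [2.516, 1.88, 0.001]
wrist_force: [0.5, -0.1, 0.4]
width: -0.002
grip_force: 0.3
```

drive_tool(rows=[[0,0,0,-0.002,0,0,0],[0,0,0,-0.002,0,0,0],[0,0,0,-0.001,0,0,0],[0,0,0,-0.001,0,0,0],[0,0,0,0,0,0,0]])

```text
time: 5.15
tool_pos: [0.4854, 0.0685, 0.0332]
tcp_rot: [-2.517, -1.88, -0.001]
wrist_force: [1.4, 2.4, 1.3]
width: 0.0
grip_force: 1.6
```

```bash
python3 - <<'E'
from h import *
w=wshot();print(w["tool"][:3,3],status.read_state()["wrist_force"]);save(cv2.resize(w["color"][200:400,220:420],None,fx=3,fy=3),'w2')
E
```

```text
[0.48538585 0.06851182 0.03322269] [1.61907157 2.81827137 0.14374889]
```

View pics/w2.png

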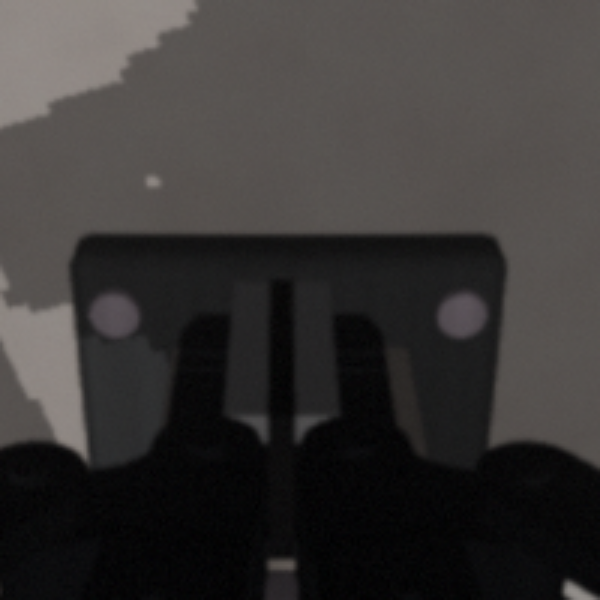

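drive_tool(rows=[[0,0,0,-0.001,0,0,0],[0,0,0,-0.001,0,0,0],[0,0,0,0,0,0,0]])

```text
time: 5.45
tool_pos: [0.4857, 0.0683, 0.0336]
tcp_rot: [-2.517, -1.878, -0.006]
wrist_force: [2.0, 10.7, -0.9]
width: -0.001
grip_force: 5.4
```

drive_tool(rows=[[0,0,0,-0.001,0,0,0],[0,0,0,-0.001,0,0,0],[0,0,0,0,0,0,0]])

```text
time: 5.7
tool_pos: [0.4862, 0.0681, 0.0341]
tcp_rot: [-2.517, -1.876, -0.011]
wrist_force: [4.1, 17.2, -0.4]
width: 0.003
grip_force: 9.0
```

drive_tool(rows=[[0,0,0,0.012,0,0,0],[0,0,0,0.015,0,0,0],[0,0,0,0,0,-0.04,0],[0,0,0,0,0,-0.04,0.5],[0,0,0,0,0,-0.04,1],[0,0,0,0,0,-0.03,1],[0,0,0,-0.03,0,0,1],[0,0,0,-0.04,0,0,1]])

```text
time: 6.37
tool_pos: [0.4742, 0.0239, 0.1864]
tcp_rot: [2.509, 1.884, 0.006]
wrist_force: [-0.2, -0.7, -0.6]
width: 0.713
grip_force: 0.0
```

drive_tool(rows=[[0,0,0,-0.04,0,0,1],[0,0,0,-0.04,0,0,1],[0,0,0,0,0,0,1],[0,0,0,0,0,0,1]])

```text
time: 6.7
tool_pos: [0.448, -0.0555, 0.1828]
tcp_rot: [-2.52, -1.874, 0.003]
wrist_force: [0.6, 0.6, -0.1]
width: 0.998
grip_force: 0.0
```

```bash
python3 - <<'E'
from h import *
w=wshot();print(w["tool"].round(4),status.read_state()["q"].round(3));save(cv2.resize(w["color"][180:380,190:450],None,fx=3,fy=3,interpolation=cv2.INTER_CUBIC),'w3')
np.savez('w3.npz',T=w["T"],K=w["intrinsics"])
print("pred knob top",w_proj(w,fx(0,0,.107)),"pin home",w_proj(w,fx(0,.096,.041)), w_proj(w,fx(0,0.109,.012)),w_proj(w,fx(-.037,0.109,.012)))
for n in ["star_knob","pin_end"]:
    for m in masks_of(w,n)[:2]:
        ys,xs=np.nonzero(m["mask"]);print(n,m["score"],m["bbox"],xs.mean(),ys.mean())
E
```

```text
[[ 2.878e-01  9.577e-01 -1.800e-03  4.480e-01]
 [ 9.577e-01 -2.878e-01 -5.000e-04 -5.550e-02]
 [-1.000e-03 -1.600e-03 -1.000e+00  1.828e-01]
 [ 0.000e+00  0.000e+00  0.000e+00  1.000e+00]] [-0.175 -0.13   2.114 -0.     1.158  0.115]
pred knob top [317.06779674 220.58640695] pin home [315.49185814  72.8117151 ] [315.23724292  61.50671618] [270.28036685  62.63761506]
star_knob 0.58 [276.6, 168.6, 357.5, 252.6] 316.192360973679 210.23213932317435
pin_end 0.57 [306.2, 70.8, 328.2, 92.0] 315.61087866108784 78.75941422594143
```

View pics/w3.png

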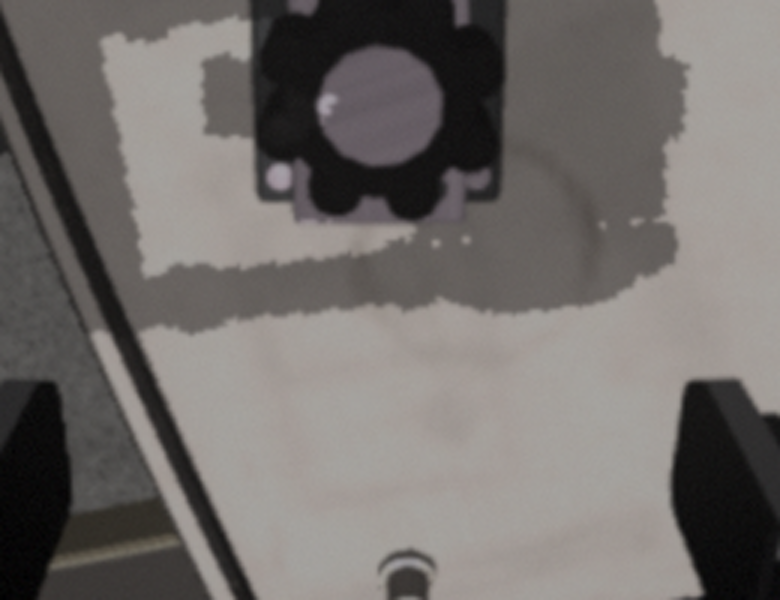

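```bash
python3 - <<'E'
from h import *
im=cv2.imread('pics/w3.png');z=np.load('w3.npz');w=dict(T=z["T"],intrinsics=z["K"])
g=cv2.cvtColor(im,cv2.COLOR_BGR2GRAY)
# disc
m=((g>75)*255).astype(np.uint8);m[:, :300]=0;m[:,455:]=0;m[:35]=0;m[170:]=0
n,l,s,c=cv2.connectedComponentsWithStats(m);i=l[106,381];print(s[i],c[i])
uv=lambda p:(190+(p[0]+.5)/3-.5,180+(p[1]+.5)/3-.5)
c0=w_at_z(w,uv(c[i]),.107);print("knob",c0,"px mm",np.linalg.norm(w_at_z(w,uv(c[i]+[3,0]),.107)-c0))
# sample radial profile on plane z=.107
th=np.radians(np.arange(0,360,2))
for r in (.022,.024,.026):
    v=[]
    for t in th:
        u=w_proj(w,c0+[r*np.cos(t),r*np.sin(t),0]);x=(u[0]-190)*3+1;y=(u[1]-180)*3+1
        v.append(g[int(y),int(x)] if 0<=y<600 else np.nan)
    v=np.array(v,float);ok=~np.isnan(v);v=np.minimum(v,70)
    X=np.c_[np.ones(ok.sum()),np.cos(8*th[ok]),np.sin(8*th[ok]),np.cos(th[ok]),np.sin(th[ok])]
    b=np.linalg.lstsq(X,v[ok],rcond=None)[0];ph=np.degrees(np.arctan2(-b[2],-b[1]))/8
    print(r,"lobe at world angle mod45:",ph%45,b.round(1))
T=wpose();print("tool y angle",np.degrees(np.arctan2(T[1,1],T[0,1])))
d=c0-T[:3,3];print("shift tool xy",T[:3,0]@d,T[:3,1]@d)
E
```

```text
[  316    48   125   117 11093] [379.39340124 105.9469936 ]
knob [ 0.45546402 -0.03343514  0.107     ] px mm 0.0006075992720912879
0.022 lobe at world angle mod45: 3.478619636484684 [27.6 -9.5 -5.  -5.2 -9.6]
0.024 lobe at world angle mod45: 2.647532259843644 [ 34.  -17.3  -6.7  -5.8 -11.3]
0.026 lobe at world angle mod45: 4.942484758137541 [ 50.5 -10.1  -8.3  -6.7 -17.8]
tool y angle -16.424951850074336
shift tool xy 0.020407026812568715 0.0005872993600404007
```

drive_tool(rows=[[0,0,2.6,0,0,0,1],[0,0,0,0.02,0.0015,0,1],[0,0,0,0,0,0.04,1],[0,0,0,0,0,0.035,1],[0,0,0,0,0,0.02,1],[0,0,0,0,0,0.01,1],[0,0,0,0,0,0,1]])

```text
time: 7.43
tool_pos: [0.455, -0.0335, 0.0755]
tcp_rot: [-2.553, -1.824, 0.007]
wrist_force: [-0.5, 0.5, 0.1]
width: 1.001
grip_force: 0.0
```

```bash
python3 - <<'E'
from h import *
T=wpose();d=np.array([.4555,-.0334,.107])-T[:3,3];print(T[:3,3],"left",T[:3,0]@d,T[:3,1]@d,"yang",np.degrees(np.arctan2(T[1,1],T[0,1])),status.read_state()["wrist_force"])
w=wshot();save(cv2.resize(w["color"][180:400,190:450],None,fx=3,fy=2.7),'w4')
E
```

```text
[ 0.45500774 -0.03350602  0.07548298] left 0.00021987270281215087 0.00024136658795051967 yang -18.91429739005299 [-0.51103728  0.50007883  0.11786626]
```

View pics/w4.png

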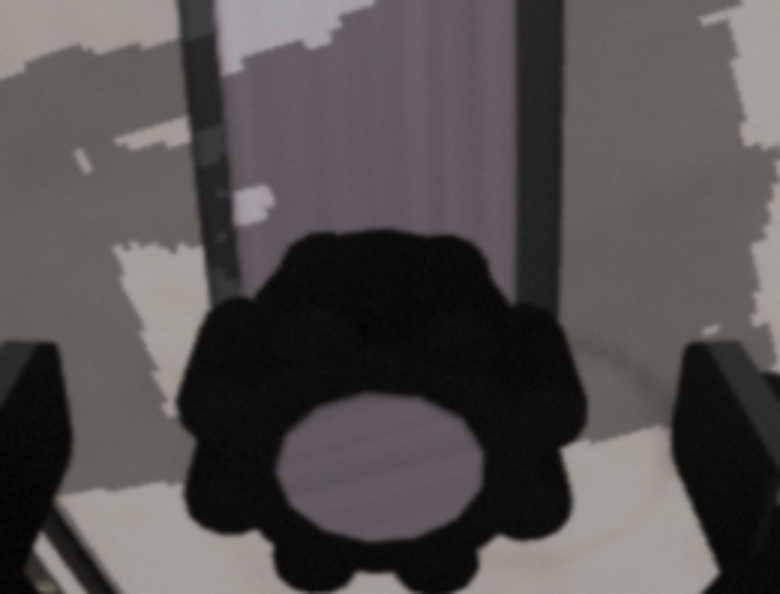

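drive_tool(rows=[[0,0,0,0,0.0005,0,0.7],[0,0,0,0,0,0,0.5],[0,0,0,0,0,0,0.4],[0,0,0,0,0,0,0.4],[0,0,0,0,0,0,0.4],[0,0,0,0,0,0,0.4]], force=25)

```text
time: 7.98
tool_pos: [0.4581, -0.035, 0.0801]
tcp_rot: [-2.559, -1.822, -0.002]
wrist_force: [-4.8, 2.2, 6.2]
width: 0.584
grip_force: 24.9
```

drive_tool(rows=[[0,0,0,0,0.0015,-0.0008,0.4],[0,0,0,0,0.0015,-0.0007,0.4],[0,0,0,0,0,0,0.4]])

```text
time: 8.23
tool_pos: [0.4583, -0.0352, 0.0801]
tcp_rot: [-2.556, -1.819, 0.004]
wrist_force: [-7.7, 4.8, 5.2]
width: 0.585
grip_force: 25.6
```

```bash
cat > st.py <<'E'
from h import *
s=status.read_state();T=wpose();F=s["wrist_force"]
print(s["time"],s["tool_pos"].round(4),"F",F.round(1),"tool Fx,y",(T[:3,0]@F).round(1),(T[:3,1]@F).round(1),"M",s["torque"].round(2),"yang",np.degrees(np.arctan2(T[1,1],T[0,1])).round(1),"tilt",T[:2,2].round(3),"q6",s["q"][5].round(2))
E
python3 st.py
```

```text
8.2333 [ 0.4583 -0.0352  0.0801] F [-7.7  4.8  5.2] tool Fx,y 2.0 -8.9 M [ 0.83  1.23 -0.03] yang -19.1 tilt [-0.005  0.002] q6 0.2
```

drive_tool(rows=[[0,0,0,0,-0.002,0,0.4],[0,0,0,-0.001,-0.002,0,0.4],[0,0,0,0,0,0,0.4],[0,0,0,0,0,0,0.4]])

```text
time: 8.57
tool_pos: [0.4569, -0.036, 0.0805]
tcp_rot: [2.558, 1.822, 0.001]
wrist_force: [-1.1, 1.4, 2.2]
width: 0.589
grip_force: 26.1
```

```bash
python3 st.py
```

```text
8.5667 [ 0.4569 -0.036   0.0805] F [-1.1  1.4  2.2] tool Fx,y 0.9 -1.5 M [0.24 0.32 0.03] yang -19.1 tilt [ 0.001 -0.   ] q6 0.2
```

drive_tool(rows=[[0,0,0,0,0,0.001,0.4],[0,0,0,0,0,0.0005,0.4],[0,0,-3,0,0,0,0.4],[0,0,-4,0,0,0,0.4],[0,0,-4,0,0,0,0.4],[0,0,0,0,0,0,0.4]])

```text
time: 9.07
tool_pos: [0.4577, -0.0355, 0.08]
tcp_rot: [2.37, 2.062, 0.004]
wrist_force: [-3.6, 4.6, 9.7]
width: 0.588
grip_force: 26.9
```

```bash
python3 st.py
```

```text
9.0667 [ 0.4577 -0.0355  0.08  ] F [-3.6  4.6  9.7] tool Fx,y 4.1 -4.2 M [ 0.75  0.57 -0.04] yang -7.9 tilt [0.002 0.001] q6 0.01
```

drive_tool(rows=[[0,0,0,0.001,-0.001,-0.0012,0.4],[0,0,-4,0,0,0,0.4],[0,0,-4,0,0,0,0.4],[0,0,-4,0,0,0,0.4],[0,0,0,0,0,0,0.4]])

```text
time: 9.48
tool_pos: [0.4572, -0.0352, 0.0804]
tcp_rot: [2.14, 2.296, 0.002]
wrist_force: [0.2, -0.5, 3.2]
width: 0.586
grip_force: 26.2
```

```bash
python3 st.py
```

```text
9.4833 [ 0.4572 -0.0352  0.0804] F [ 0.2 -0.5  3.2] tool Fx,y -0.5 0.2 M [-0.03 -0.2  -0.04] yang 4.0 tilt [ 0.003 -0.001] q6 -0.2
```

drive_tool(rows=[[0,0,-4,0,0,0.0002,0.4],[0,0,-4,0,0,0,0.4],[0,0,-4,0,0,0,0.4],[0,0,0,0,0,0,0.4]])

```text
time: 9.82
tool_pos: [0.4573, -0.0351, 0.0803]
tcp_rot: [1.891, 2.505, 0.002]
wrist_force: [1.0, 0.3, 4.1]
width: 0.586
grip_force: 26.3
```

```bash
python3 st.py
```

```text
9.8167 [ 0.4573 -0.0351  0.0803] F [1.  0.3 4.1] tool Fx,y 0.0 1.0 M [ 0.06 -0.3   0.06] yang 15.9 tilt [ 0.003 -0.001] q6 -0.41
```

drive_tool(rows=[[0,0,-4,0,0,0,0.4],[0,0,-4,0,0,0,0.4],[0,0,-4,0,0,0,0.4],[0,0,0,0,0,0,0.4]])

```text
time: 10.15
tool_pos: [0.4561, -0.0349, 0.0794]
tcp_rot: [1.621, 2.69, 0.0]
wrist_force: [0.9, 0.7, 0.6]
width: 0.589
grip_force: 26.2
```

```bash
python3 st.py
```

```text
10.15 [ 0.4561 -0.0349  0.0794] F [0.9 0.7 0.6] tool Fx,y 0.2 1.2 M [ 0.1  -0.27  0.05] yang 27.9 tilt [ 0.001 -0.   ] q6 -0.62
```

drive_tool(rows=[[0,0,-1,0,0,0.002,0.4],[0,0,0,0,0,0.002,0.4],[0,0,0,0,0,0,0.4]])

```text
time: 10.4
tool_pos: [0.4554, -0.0346, 0.0745]
tcp_rot: [-1.599, -2.704, -0.0]
wrist_force: [3.4, 0.6, -2.7]
width: 0.587
grip_force: 26.3
```

```bash
python3 st.py
```

```text
10.4 [ 0.4554 -0.0346  0.0745] F [ 3.4  0.6 -2.7] tool Fx,y -1.1 3.2 M [ 0.26 -0.56 -0.01] yang 28.8 tilt [-0.  0.] q6 -0.63
```

drive_tool(rows=[[0,0,0,0,0.0006,0.0015,0.4],[0,0,0,0,0,0.001,0.4],[0,0,0,0,0,0.0005,0.4],[0,0,0,0,0,0,0.4]])

```text
time: 10.73
tool_pos: [0.4557, -0.0346, 0.0724]
tcp_rot: [-1.596, -2.705, 0.001]
wrist_force: [-1.6, -0.0, 5.4]
width: 0.585
grip_force: 27.0
```

```bash
python3 st.py
```

```text
10.7333 [ 0.4557 -0.0346  0.0724] F [-1.6 -0.   5.4] tool Fx,y 0.7 -1.4 M [ 0.05  0.24 -0.01] yang 28.9 tilt [-0.001 -0.   ] q6 -0.63
```

drive_tool(rows=[[0,0,3,0,0,0,0.4],[0,0,3,0,0,0,0.4],[0,0,3,0,0,0,0.4],[0,0,0,0,0,0,0.4]])

```text
time: 11.07
tool_pos: [0.4562, -0.0343, 0.0728]
tcp_rot: [-1.807, -2.57, -0.0]
wrist_force: [-2.0, 0.5, 6.1]
width: 0.586
grip_force: 26.9
```

```bash
python3 st.py
```

```text
11.0667 [ 0.4562 -0.0343  0.0728] F [-2.   0.5  6.1] tool Fx,y 1.2 -1.7 M [ 0.34  0.07 -0.01] yang 19.8 tilt [-0.  0.] q6 -0.48
```

drive_tool(rows=[[0,0,4,0,0,0,0.4],[0,0,4,0,0,0.0002,0.4],[0,0,4,0,0,0,0.4],[0,0,0,0,0,0,0.4]])

```text
time: 11.4
tool_pos: [0.4566, -0.0343, 0.0726]
tcp_rot: [2.065, 2.367, 0.001]
wrist_force: [0.3, 0.9, 5.1]
width: 0.586
grip_force: 26.8
```

```bash
python3 st.py
```

```text
11.4 [ 0.4566 -0.0343  0.0726] F [0.3 0.9 5.1] tool Fx,y 0.8 0.4 M [ 0.2  -0.09  0.01] yang 7.8 tilt [0.001 0.   ] q6 -0.27
```

drive_tool(rows=[[0,0,4,0,0,0.0002,0.4],[0,0,4,0,0,0.0002,0.4],[0,0,4,0,0,0.0002,0.4],[0,0,4,0,0,0.0001,0.4],[0,0,0,0,0,0,0.4]])

```text
time: 11.82
tool_pos: [0.4564, -0.0348, 0.0719]
tcp_rot: [2.372, 2.058, -0.0]
wrist_force: [-0.5, -0.5, 5.6]
width: 0.588
grip_force: 26.9
```

```bash
python3 st.py
```

```text
11.8167 [ 0.4564 -0.0348  0.0719] F [-0.5 -0.5  5.6] tool Fx,y -0.5 -0.5 M [-0.05 -0.01 -0.  ] yang -8.1 tilt [ 0.    -0.001] q6 0.01
```

drive_tool(rows=[[0,0,4,0,0,0.0002,0.4],[0,0,4,0,0,0.0002,0.4],[0,0,4,0,0,0.0002,0.4],[0,0,4,0,0,0.0001,0.4],[0,0,0,0,0,0,0.4]])

```text
time: 12.23
tool_pos: [0.4563, -0.035, 0.0709]
tcp_rot: [2.635, 1.709, -0.001]
wrist_force: [-0.5, -1.3, 5.5]
width: 0.587
grip_force: 26.7
```

```bash
python3 st.py
```

```text
12.2333 [ 0.4563 -0.035   0.0709] F [-0.5 -1.3  5.5] tool Fx,y -1.5 0.1 M [-0.37 -0.14  0.  ] yang -24.0 tilt [ 0.    -0.001] q6 0.29
```

drive_tool(rows=[[0,0,4,0,0,0.0002,0.4],[0,0,4,0,0,0.0002,0.4],[0,0,4,0,0,0.0001,0.4],[0,0,4,0,0,0.0001,0.4],[0,0,0,0,0,0,0.4]])

```text
time: 12.65
tool_pos: [0.4565, -0.0347, 0.0702]
tcp_rot: [2.846, 1.328, 0.001]
wrist_force: [0.8, -0.6, 1.8]
width: 0.583
grip_force: 26.5
```

```bash
python3 st.py
```

```text
12.65 [ 0.4565 -0.0347  0.0702] F [ 0.8 -0.6  1.8] tool Fx,y 0.1 1.0 M [-0.26 -0.41  0.02] yang -40.0 tilt [ 0.001 -0.001] q6 0.57
```

drive_tool(rows=[[0,0,4,0,0,0,0.4],[0,0,4,0,0,0,0.4],[0,0,3,0,0,0,0.4],[0,0,0,0,0,0,0.4]])

```text
time: 12.98
tool_pos: [0.4559, -0.0344, 0.0702]
tcp_rot: [-2.96, -1.051, 0.001]
wrist_force: [-1.2, 1.3, 6.0]
width: 0.585
grip_force: 26.7
```

```bash
python3 st.py
```

```text
12.9833 [ 0.4559 -0.0344  0.0702] F [-1.2  1.3  6. ] tool Fx,y -0.1 -1.8 M [-0.05  0.04 -0.02] yang -50.9 tilt [-0.001  0.   ] q6 0.76
```

drive_tool(rows=[[0,0,4,0,0,-0.0005,0.4],[0,0,0,0,0,-0.0008,0.4],[0,0,0,0,0,0,0.4],[0,0,0,0,0,0,0.4]])

```text
time: 13.32
tool_pos: [0.4558, -0.0344, 0.0705]
tcp_rot: [-2.995, -0.948, 0.001]
wrist_force: [3.9, 1.3, -7.7]
width: 0.585
grip_force: 27.7
```

```bash
python3 st.py
```

```text
13.3167 [ 0.4558 -0.0344  0.0705] F [ 3.9  1.3 -7.7] tool Fx,y 3.9 1.2 M [-0.18 -0.88  0.09] yang -54.9 tilt [-0.  0.] q6 0.83
```

Fz = -7.7 N with hardly any rise: the thread holds. I bring the pull to zero, then release.

drive_tool(rows=[[0,0,0,0.0005,0,0.0006,0.4],[0,0,0,0,0,0,0.4],[0,0,0,0,0,0,0.7],[0,0,0,0,0,0,1],[0,0,0,0,0,0,1],[0,0,0,0,0,0,1],[0,0,0,0,0,0,1]])

```text
time: 13.9
tool_pos: [0.4566, -0.0341, 0.071]
tcp_rot: [-2.997, -0.943, -0.0]
wrist_force: [0.4, -0.1, -0.3]
width: 0.998
grip_force: 0.0
```

drive_tool(rows=[[0,0,0,0,0,-0.02,1],[0,0,0,0,0,-0.03,1],[0,0,0,0,0,-0.03,1],[0,0,0,-0.02,0,-0.03,1],[0,0,0,0,0,0,1],[0,0,0,0,0,0,1]])

```text
time: 14.4
tool_pos: [0.4415, -0.0461, 0.1833]
tcp_rot: [2.995, 0.941, 0.007]
wrist_force: [0.1, -0.3, -0.5]
width: 0.997
grip_force: 0.0
```

```bash
python3 st.py; python3 - <<'E'
from h import *
w=wshot();save(w["color"],'w5')
for m in masks_of(w,"pin_end")[:1]:
    b=m["bbox"];print(m["score"],b)
O+=np.array([.0013,.002])
print("pred pin home",w_proj(w,fx(0,.096,.041)),"knob top z .097",w_proj(w,fx(0,0,.097)))
E
```

```text
14.4 [ 0.4415 -0.0461  0.1833] F [ 0.1 -0.3 -0.5] tool Fx,y -0.1 0.3 M [-0.01  0.02 -0.03] yang -55.1 tilt [ 0.005 -0.001] q6 0.8
0.93 [228.0, 99.6, 249.8, 127.8]
pred pin home [233.81687974 104.21971972] knob top z .097 [313.13062563 217.55107979]
```

View pics/w5.png

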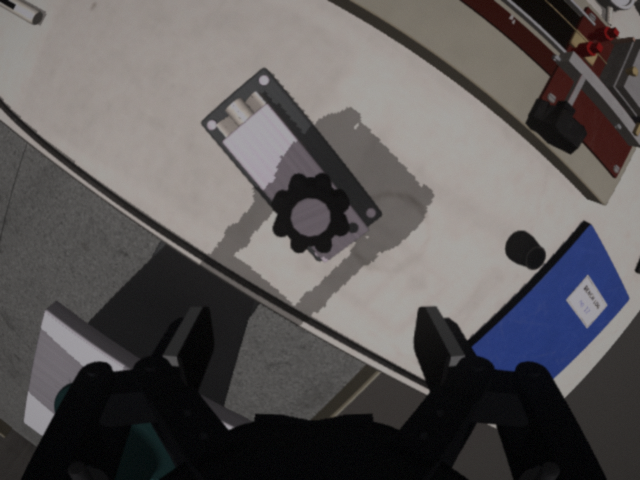

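```bash
python3 -c "
from workcell import workorder
print(workorder.finish_job())"
```

```text
the job is handed in; nothing more can be done
None
```

The job is handed in, with no verdict returned: I pushed the pin home, turned the knob back about 48° until it dropped, then clockwise about 84° until the thread held it by itself, and let go; no bystander was touched, and it took about 14.4 s.

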